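Find the solid clay foot and sort the feet for firing

ROBOT

A 7-joint arm with a two-finger parallel gripper is mounted at the origin on the work surface. World frame = base frame: x ahead of the robot, y to its left, z up, the work surface at z = 0. Lengths are in m, angles in rad, forces in N, time in s.
With the tool pointing down it reaches from about 0.425 to 0.825 m from the base axis. Payload 3.6 kg.
Tool frame: the origin (TCP) lies between the finger pads; the fingertips stand 14 mm ahead of it and the grasp point (between the pads) lies 5 mm behind it; x points along the fingers, z is the direction in which the jaws open and shut, and the axes are right-handed (so a half turn about x gives the same grasp; the last joint's range is limited). The gripper opens to 93 mm and grips with 3 to 60 N. Pads are 15 mm wide; open, the fingers measure 128 mm over their backs; the gripper's body (75 mm by 188 mm) begins 65 mm behind the grasp point.
Start: joints at [1.26, 0.615, -0.013, 1.423, 0.008, 1.103, -0.04], TCP at [0.182, -0.624, 0.233] pointing down, gripper open.
Joint ranges: [-3.12, 3.12], [-0.3, 2.06], [-1.34, 1.32], [0.26, 2.42], [-1.36, 4.5], [0.01, 1.98], [-2.84, 2.84]. Speed limits (rad/s): [2.79, 2.79, 3.14, 3.14, 3.14, 3.14, 3.14].

INTERFACE

Orientations are given as a unit quaternion [w, x, y, z].
In Python, from plant import bot, eyes gives the robot as it stands. The module is installed in compiled form; this text tells all that it offers. Calls block until the motion is done:
- bot.goto(position, orientation): joint-space move of the TCP to a pose.
- bot.servo_line(position, rot=None, max_speed=0.15, contact_N=None): straight line of the TCP; rot=None keeps the orientation; max_speed is the mean speed in m/s. With contact_N (N) it stops when the force on the tool has changed by that much, and returns True; else False.
- bot.move_joints(angles): joint-space move.
- bot.move_gripper(opening, effort=None): finger opening in m; effort is the grip in N (None keeps the last); returns when the fingers have stopped.
- bot.wait(seconds).
- bot.inverse_kinematics(position, orientation): joint angles nearest the present ones, or None.
- eyes.snapshot(name): name is "scene" or "side" or "wrist"; returns the picture (480x640x3 uint8, red, green, blue); there is no depth.
- eyes.get_calibration(name): a dict with "mtx" (3x3 intrinsics, pixels), "distortion" ([k1, k2, p1, p2, k3] as OpenCV has them; the pictures are not rectified), "R" (3x3) and "t" (3): a world point X has camera coordinates R X + t. Camera axes: x right, y down, z forward; pixel columns grow to the right and rows downward; lengths in m; the calibration is good to about 2 mm. A picture is of the moment at which its call begins: read the wrist's pose just before it. get_calibration takes no time and is no camera call; for the wrist camera it gives the pose at the moment of the call.
A pose or a line that the arm cannot do raises bot.Unreachable and nothing moves.
- bot.hand_in(): hands the job in, once; it reports no verdict.
Readings, each from a call of its own:
- bot.read_time_s(): time.
- bot.read_qpos(): joint angles.
- bot.read_dq(): joint speeds.
- bot.read_effort(): joint torques, N m.
- bot.read_ee_pos(): TCP position.
- bot.read_ee_rot(): TCP orientation.
- bot.read_force(): force on the tool from outside, world axes, zero at the start.
- bot.read_ft_torque(): the same for the moment, N m.
- bot.read_gripper_width(): finger opening in m.
Only numpy, scipy, OpenCV 4.12 (cv2) and the standard library are available. Lean on these libraries where they do the work, as an engineer would, in place of code of your own. Each camera call takes 0.05 s, during which the arm holds its last target.

TASK

Three to five clay feet stand on the table; all are hollow but one, which was left solid and is about twice as heavy though it looks the same: feel their weights and set all the hollow ones upright and well on the kiln shelf. Measure the solid one by standing the bridge gauge squarely over its middle for a second so that the sprung pad rests on its top, then set it upright in the middle of the wire rack if it is taller than 55 mm, or of the plywood board if it is lower. Leave the gauge standing in the middle of its cork mat, knock nothing over, and leave the other things on the table where they are.

Things in the scene. Friction and masses are not known exactly. Their poses are not given: they have to be found in the camera images.
- foot_a: grey clay foot for a sculpture, a stepped block: lower step 90 x 60 mm, 22 mm high; upper step 74 x 44 mm; total height 50 or 60 mm. Origin: centre of the underside; x along the 90 mm, z up. Grip the upper step across its 44 mm. May be absent (None from the start). Hollow (0.21 to 0.29 kg) or solid (0.47 to 0.65 kg); looks do not tell.
- foot_b: grey clay foot for a sculpture, a stepped block: lower step 90 x 60 mm, 22 mm high; upper step 74 x 44 mm; total height 50 or 60 mm. Origin: centre of the underside; x along the 90 mm, z up. Grip the upper step across its 44 mm. May be absent (None from the start). Hollow (0.21 to 0.29 kg) or solid (0.47 to 0.65 kg); looks do not tell.
- foot_c: grey clay foot for a sculpture, a stepped block: lower step 90 x 60 mm, 22 mm high; upper step 74 x 44 mm; total height 50 or 60 mm. Origin: centre of the underside; x along the 90 mm, z up. Grip the upper step across its 44 mm. May be absent (None from the start). Hollow (0.21 to 0.29 kg) or solid (0.47 to 0.65 kg); looks do not tell.
- foot_d: grey clay foot for a sculpture, a stepped block: lower step 90 x 60 mm, 22 mm high; upper step 74 x 44 mm; total height 50 or 60 mm. Origin: centre of the underside; x along the 90 mm, z up. Grip the upper step across its 44 mm. May be absent (None from the start). Hollow (0.21 to 0.29 kg) or solid (0.47 to 0.65 kg); looks do not tell.
- foot_e: grey clay foot for a sculpture, a stepped block: lower step 90 x 60 mm, 22 mm high; upper step 74 x 44 mm; total height 50 or 60 mm. Origin: centre of the underside; x along the 90 mm, z up. Grip the upper step across its 44 mm. May be absent (None from the start). Hollow (0.21 to 0.29 kg) or solid (0.47 to 0.65 kg); looks do not tell.
- foot_f: grey clay foot for a sculpture, a stepped block: lower step 90 x 60 mm, 22 mm high; upper step 74 x 44 mm; total height 50 or 60 mm. Origin: centre of the underside; x along the 90 mm, z up. Grip the upper step across its 44 mm. May be absent (None from the start). Hollow (0.21 to 0.29 kg) or solid (0.47 to 0.65 kg); looks do not tell.
- foot_g: grey clay foot for a sculpture, a stepped block: lower step 90 x 60 mm, 22 mm high; upper step 74 x 44 mm; total height 50 or 60 mm. Origin: centre of the underside; x along the 90 mm, z up. Grip the upper step across its 44 mm. May be absent (None from the start). Hollow (0.21 to 0.29 kg) or solid (0.47 to 0.65 kg); looks do not tell.
- kiln_shelf: off-white square kiln shelf lying on the table, 250 x 250 mm, 20 mm thick, fixed; origin: centre of its underside, x and y along its edges. Room for four feet in two rows.
- board: plain plywood board lying on the table, 110 (x) x 170 (y) mm, 18 mm thick, fixed; origin: centre of its underside.
- rack: wire drying rack of steel bars, 110 (x) x 170 (y) mm, its top 18 mm above the table, fixed; origin: centre of its footprint at table height.
- mat: thin brown cork mat, 110 (x) x 170 (y) mm, 4 mm thick, fixed; the home of the gauge; origin: centre of its underside.
- gauge: loose bridge gauge, 0.42 kg, upright on its mat: two legs (60 mm along x, 12 along y, 80 high), 90 mm clear between them along y; crossbar up to 94 mm; black handle 50 (x) x 28 (y) mm from 94 to 140 mm high, gripped across the 28 mm. Origin: centre between the leg undersides; z up. To measure, stand its legs beside the long sides of a foot, on the same surface, x along the foot x.
- gauge_tip (a point): centre of the lower face of the gauge's measuring pad (26 mm disc), on the gauge's z axis; hangs 38 mm above the leg undersides when free.
- gauge_foot (a joint): how far the measuring pad is pushed up from its free position, m (0 to 0.032); measured height = 0.038 + joint (0.012 for a 50 mm foot, 0.022 for a 60 mm one). Light spring: about 0.6 N at first, 1.4 N at 22 mm.
- bowl: blue plastic bowl, 100 mm wide, 45 mm high; a bystander, to be left alone; origin at its underside
- spray: clear plastic bottle, 44 mm wide, 130 mm high; a bystander, to be left alone; origin at its underside
- jar: green glass jar with black lid, 80 mm wide, 75 mm high; a bystander, to be left alone; origin at its underside
- scrap: rough lump of clay, 70 x 40 x 30 mm; a bystander, to be left alone; origin at its underside

How it is judged:
By the outcome, as a careful person would: the job done as asked, in the order asked, and still so for the second after the job is handed in, with the robot touching nothing.
Of foot_a, foot_b only 1 to 1 are there at a start; the rules pass over those that are not, and their reading is None.
Of foot_c, foot_d only 1 to 1 are there at a start; the rules pass over those that are not, and their reading is None.
Of foot_e, foot_f, foot_g only 1 to 3 are there at a start; the rules pass over those that are not, and their reading is None.
At some moment in a run one of foot_a, foot_b, foot_c, foot_d, foot_e, foot_f, foot_g may be knocked a few centimetres aside while the robot is not near it.
It also fails if it takes over 210 s, if anything falls off the work surface, if the arm or the gripper's body presses on something with over 40 N, if the wrist force passes 120 N, or if a joint passes its speed limit or range.

## Working session

There is one attempt and no reset: what is moved stays moved. The work goes in short steps, each a Python script; the robot and the scene stay as the last script left them, time stands still between calls to the robot, and variables do not carry over. Pictures are saved under pics/ and viewed, and the job is handed in when it is done.

```bash
mkdir -p pics; ls
cat > h.py <<'E'
import numpy as np, cv2
from plant import bot, eyes
def snap(name,fn):
    c=eyes.get_calibration(name); im=eyes.snapshot(name)
    cv2.imwrite('pics/'+fn,im[:,:,::-1]); return im,c
def ray(c,uv):
    p=cv2.undistortPoints(np.array([[uv]],float),np.array(c['mtx']),np.array(c['distortion'])).reshape(2)
    R=np.array(c['R']);t=np.array(c['t'])
    d=R.T@np.array([p[0],p[1],1]); o=-R.T@t
    return o,d
def onplane(c,uv,z):
    o,d=ray(c,uv); return o+d*(z-o[2])/d[2]
def proj(c,X):
    X=np.atleast_2d(np.array(X,float))
    r,_=cv2.Rodrigues(np.array(c['R']))
    return cv2.projectPoints(X,r,np.array(c['t'],float),np.array(c['mtx']),np.array(c['distortion']))[0].reshape(-1,2)
E
python3 - <<'E'
from h import *
for n in ['scene','side','wrist']:
    im,c=snap(n,n+'0.png'); print(n,c)
print(bot.read_time_s(),bot.read_ee_pos(),bot.read_ee_rot(),bot.read_force(),bot.read_gripper_width())
E
```

```text
pics
scene {'mtx': array([[608.65416265,   0.        , 318.34570566],
       [  0.        , 608.65416265, 245.20680076],
       [  0.        ,   0.        ,   1.        ]]), 'distortion': array([-0.10812515,  0.        ,  0.        ,  0.        ,  0.        ]), 'R': array([[ 0.48531374,  0.87425665,  0.0120782 ],
       [ 0.66223784, -0.3585289 , -0.6579499 ],
       [-0.57088669,  0.32731077, -0.75296484]]), 't': array([-0.28764666, -0.35512308,  1.59408008])}
side {'mtx': array([[597.33076912,   0.        , 309.41902752],
       [  0.        , 597.33076912, 239.66888188],
       [  0.        ,   0.        ,   1.        ]]), 'distortion': array([-0.18012522,  0.        ,  0.        ,  0.        ,  0.        ]), 'R': array([[-0.99284577, -0.11849404, -0.01471213],
       [-0.06739311,  0.65781678, -0.75015682],
       [ 0.098567  , -0.74379852, -0.66109629]]), 't': array([0.5818941 , 0.09101048, 1.24460139])}
wrist {'mtx': array([[351.58046862,   0.        , 320.51468545],
       [  0.        , 351.58046862, 240.37465015],
       [  0.        ,   0.        ,   1.        ]]), 'distortion': array([-0.03968732,  0.        ,  0.        ,  0.        ,  0.        ]), 'R': array([[ 0.27917803, -0.9602381 , -0.00155586],
       [-0.92845062, -0.27034894,  0.2547369 ],
       [-0.2450287 , -0.06967241, -0.96700915]]), 't': array([-0.64796881, -0.02965394,  0.38950055])}
0.15 [ 0.18188825 -0.62344375  0.23178552] [ 0.56517438  0.4246557   0.56622909 -0.42382789] [-0.07196847 -0.05184561  0.3980731 ] 0.09301163346107763
```

View pics/scene0.png

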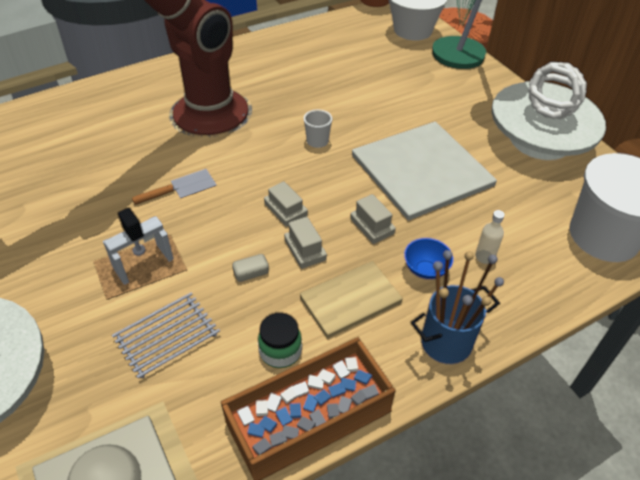

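View pics/side0.png

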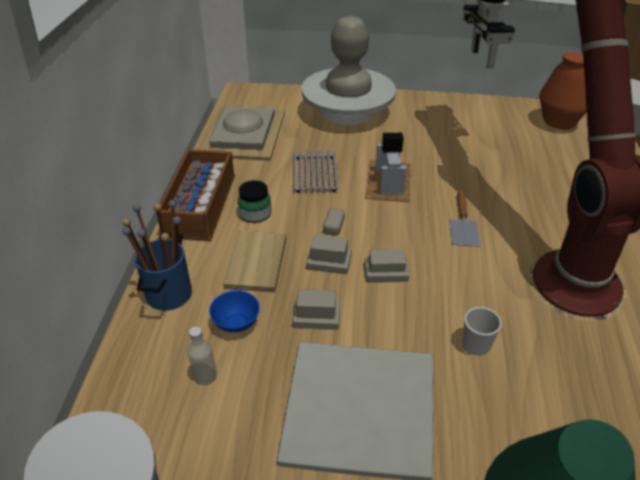

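View pics/wrist0.png

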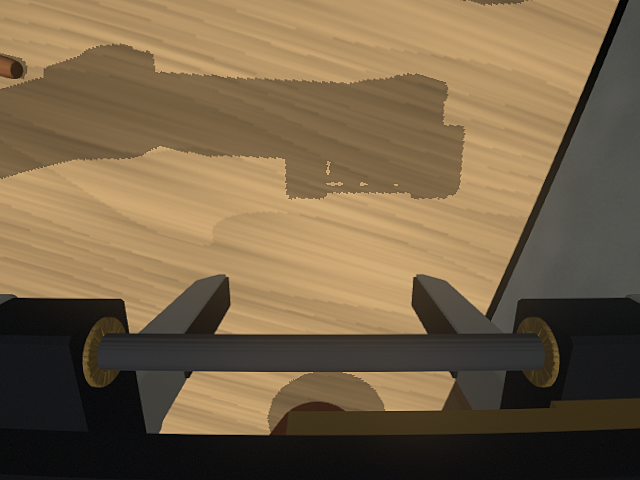

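The scene view shows three feet, at about (286,200), (305,240) and (373,216). The scrap is at (250,266), the gauge on its mat at (140,250), the rack at (166,336), the board at (350,298) and the shelf at (423,167). Next I'll get rough positions from both views, then take a wrist close-up.

Run:
```python
from h import *
cs=eyes.get_calibration('scene');cd=eyes.get_calibration('side');cw=eyes.get_calibration('wrist')
S={'footA':((284,195),(388,262),.055),'footB':((305,235),(330,247),.055),'footC':((374,210),(318,302),.055),'bowl':((428,258),(235,313),.03),'spray':((497,215),(196,332),.13),'jar':((279,328),(254,192),.075),'scrap':((250,266),(334,220),.02),
'board':((351,297),(257,260),.018),'rack':((166,336),(316,172),.018),'gaugetop':((128,217),(393,138),.14),'shelf':((423,167),(362,407),.02)}
for k,(a,b,z) in S.items(): print(k,onplane(cs,a,z).round(3),onplane(cd,b,z).round(3))
print('cam',(-cw['R'].T@cw['t']).round(3))
from scipy.spatial.transform import Rotation as Ro
q=bot.read_ee_rot();R=Ro.from_quat(np.r_[q[1:],q[0]]).as_matrix();print(R.round(3));print('off tool',R.T@(-cw['R'].T@cw['t']-bot.read_ee_pos()), (R.T@cw['R'].T).round(3))
```

```text
footA [0.43  0.005 0.055] [0.418 0.037 0.055]
footB [ 0.554 -0.01   0.055] [0.541 0.003 0.055]
footC [0.561 0.151 0.055] [0.549 0.162 0.055]
bowl [0.708 0.19  0.03 ] [0.709 0.186 0.03 ]
spray [0.745 0.311 0.13 ] [0.738 0.321 0.13 ]
jar [ 0.741 -0.162  0.075] [ 0.731 -0.145  0.075]
scrap [ 0.548 -0.133  0.02 ] [ 0.544 -0.129  0.02 ]
board [0.71  0.007 0.018] [0.697 0.02  0.018]
rack [ 0.624 -0.339  0.018] [ 0.607 -0.32   0.018]
gaugetop [ 0.421 -0.32   0.14 ] [ 0.418 -0.307  0.14 ]
shelf [0.468 0.351 0.02 ] [0.452 0.365 0.02 ]
cam [ 0.249 -0.603  0.383]
[[-0.     0.96   0.28 ]
 [ 0.002  0.28  -0.96 ]
 [-1.     0.    -0.002]]
off tool [-0.1515558   0.06994808 -0.00103788] [[-0.001 -0.255  0.967]
 [-0.001 -0.967 -0.255]
 [ 1.    -0.001  0.   ]]
```

```bash
cat >> h.py <<'E'
from scipy.spatial.transform import Rotation as Ro
def quat(a):
    "tool down, jaw direction (tool z) at world angle a"
    x=np.array([0,0,-1.]);z=np.array([np.cos(a),np.sin(a),0]);y=np.cross(z,x)
    q=Ro.from_matrix(np.c_[x,y,z]).as_quat();return np.r_[q[3],q[:3]]
def ik(p,a):
    return bot.inverse_kinematics(list(p),list(quat(a)))
def best(p,a):
    "both half turns; prefer small joint-7"
    o=[(aa,ik(p,aa)) for aa in (a,a+np.pi)]
    o=[(aa,j) for aa,j in o if j is not None]
    if not o: return None
    return min(o,key=lambda s:abs(s[1][6]))
E
python3 - <<'E'
from h import *
for a in (-np.pi/2,np.pi/2,0,np.pi):
  for p in [(.5,.06,.38),(.48,.06,.33),(.43,.01,.2),(.43,.01,.05),(.46,.02,.05)]: 
    j=ik(p,a);print(p,round(a,2),None if j is None else np.round(j,2))
E
```

```text
(0.5, 0.06, 0.38) -1.57 [ 0.24  0.3  -0.55  1.57  0.16  1.31 -1.91]
(0.48, 0.06, 0.33) -1.57 [ 0.21  0.3  -0.5   1.72  0.15  1.17 -1.91]
(0.43, 0.01, 0.2) -1.57 [ 0.12  0.34 -0.26  2.06  0.12  0.76 -1.78]
(0.43, 0.01, 0.05) -1.57 [-0.09  0.61  0.02  2.22 -0.04  0.32 -1.61]
(0.46, 0.02, 0.05) -1.57 [-0.1   0.63  0.02  2.14 -0.03  0.38 -1.63]
(0.5, 0.06, 0.38) 1.57 [ 0.57  0.44 -1.14  1.56  0.41  1.4   0.97]
(0.48, 0.06, 0.33) 1.57 [ 0.61  0.46 -1.16  1.71  0.44  1.27  0.92]
(0.43, 0.01, 0.2) 1.57 [ 0.61  0.47 -0.96  2.05  0.5   0.88  0.93]
(0.43, 0.01, 0.05) 1.57 [ 0.19  0.63 -0.39  2.21  0.61  0.4   0.88]
(0.46, 0.02, 0.05) 1.57 [ 0.23  0.67 -0.48  2.13  0.66  0.49  0.82]
(0.5, 0.06, 0.38) 0 [ 0.33  0.33 -0.69  1.57  0.21  1.33 -0.39]
(0.48, 0.06, 0.33) 0 [ 0.34  0.32 -0.69  1.71  0.22  1.18 -0.41]
(0.43, 0.01, 0.2) 0 [ 0.36  0.37 -0.58  2.05  0.28  0.79 -0.39]
(0.43, 0.01, 0.05) 0 [ 0.05  0.61 -0.18  2.21  0.31  0.34 -0.39]
(0.46, 0.02, 0.05) 0 [ 0.06  0.64 -0.22  2.13  0.34  0.4  -0.43]
(0.5, 0.06, 0.38) 3.14 [ 0.58  0.45 -1.15  1.56  0.41  1.4   2.54]
(0.48, 0.06, 0.33) 3.14 [ 0.6   0.45 -1.15  1.71  0.43  1.26  2.5 ]
(0.43, 0.01, 0.2) 3.14 [ 0.7   0.55 -1.15  2.05  0.62  0.95  2.37]
(0.43, 0.01, 0.05) 3.14 [ 0.62  0.91 -1.15  2.2   1.17  0.9   1.85]
(0.46, 0.02, 0.05) 3.14 [-0.32  0.65  0.34  2.14 -0.52  0.42 -2.71]
```

Run:
```python
from h import *
bot.goto([.50,.06,.38],quat(-np.pi/2))
print(bot.read_time_s(),bot.read_ee_pos(),bot.read_qpos())
bot.wait(.3)
im,c=snap('wrist','w1.png');print(c)
np.savez('w1.npz',im=im,**c)
```

```text
2.8583 [0.50023332 0.05896878 0.37973298] [ 0.23632673  0.30489708 -0.55143111  1.56929856  0.16362949  1.31422432
 -1.90886463]
{'mtx': array([[351.58046862,   0.        , 320.51468545],
       [  0.        , 351.58046862, 240.37465015],
       [  0.        ,   0.        ,   1.        ]]), 'distortion': array([-0.03968732,  0.        ,  0.        ,  0.        ,  0.        ]), 'R': array([[-1.45060288e-03, -9.99998639e-01,  7.85348244e-04],
       [-9.67034536e-01,  1.60276651e-03,  2.54640211e-01],
       [-2.54641123e-01, -3.90077051e-04, -9.67035546e-01]]), 't': array([0.06101295, 0.41556399, 0.65908853])}
```

View pics/w1.png

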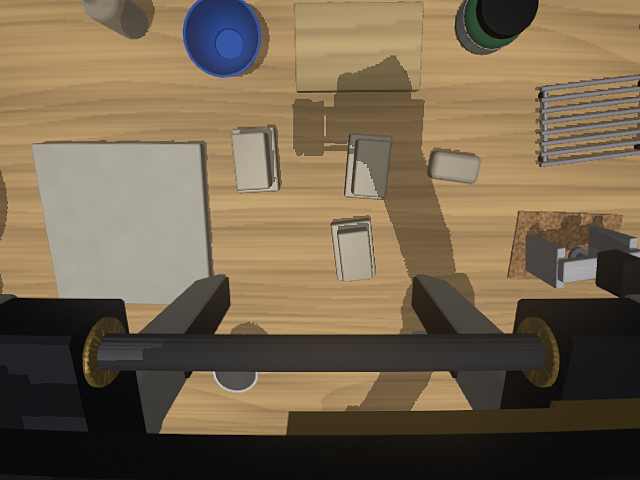

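The wrist view shows exactly three feet, at (257,158), (368,167) and (353,250). The shelf is on the left, the board at the top, and the scrap at (454,166). The gauge and rack are cut off at the right. I'll zoom in to pick corners.

Run:
```python
import cv2
im=cv2.imread('pics/w1.png')
cv2.imwrite('pics/w1z.png',cv2.resize(im[110:300,220:420],(800,760)[:2],interpolation=cv2.INTER_CUBIC)[:600])
cv2.imwrite('pics/w1z.png',cv2.resize(im[115:290,225:400],(600,600),interpolation=cv2.INTER_CUBIC))
hsv=cv2.cvtColor(im,cv2.COLOR_BGR2HSV)
m=((hsv[:,:,1]<75)).astype('uint8')*255
cv2.imwrite('pics/w1m.png',m)
n,l,s,ce=cv2.connectedComponentsWithStats(m)
for i in range(n):
    if 300<s[i][4]<60000: print(i,s[i],ce[i].round(1))
```

```text
1 [  81    0   67   39 1730] [118.2  16. ]
4 [456   0  50  55 627] [469.1  34. ]
5 [ 480    0   58   36 1621] [507.9  14.8]
57 [ 539   75  101   92 3755] [586.9 120.5]
62 [ 231  127   49   66 2775] [255.2 159.3]
63 [ 344  134   48   66 2617] [367.4 165.8]
67 [ 428  151   53   32 1360] [453.5 166.6]
68 [ 331  218   45   64 2322] [353.2 249.4]
```

View pics/w1z.png

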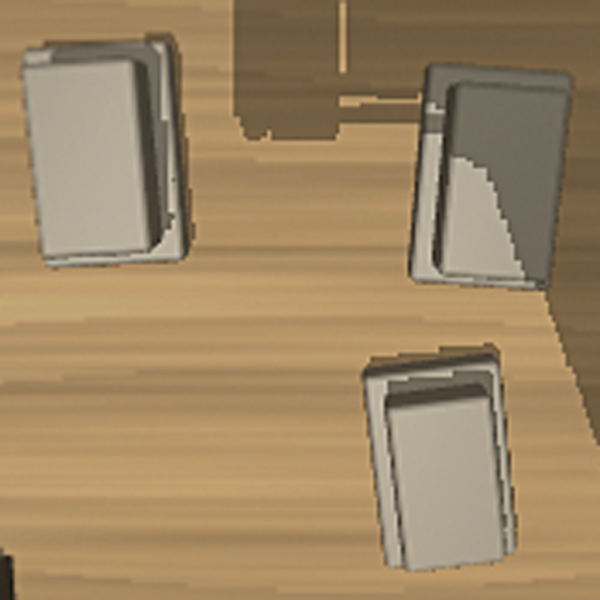

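View pics/w1m.png

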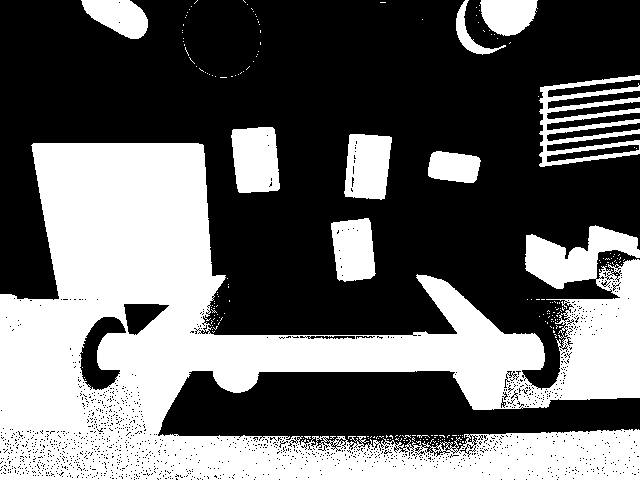

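Run:
```python
from h import *
c=dict(np.load('w1.npz'))
s=600/175
def zz(p): return ((p[0]+.5)/s-.5+225,(p[1]+.5)/s-.5+115)
F={'C':[(22,65),(134,58),(150,250),(42,255)],'B':[(455,83),(572,80),(550,283),(440,274)],'A':[(386,405),(490,395),(505,560),(405,570)]}
for k,ps in F.items():
  for z in (.05,.06):
    X=np.array([onplane(c,zz(p),z) for p in ps])[:,:2]
    e=np.linalg.norm(np.roll(X,-1,0)-X,axis=1)
    d=(X[0]-X[3])+(X[1]-X[2]);print(k,z,X.mean(0).round(4),'edges',e.round(4),'yaw',np.degrees(np.arctan2(d[1],d[0])).round(1))
# base outlines at z=.022
B={'C':[(24,48),(172,38),(188,260),None],'B':[(427,65),(573,73),(548,290),(411,280)],'A':[(365,370),(497,358),(514,552),None]}
for k,ps in B.items():
  X=[onplane(c,zz(p),.022)[:2] if p else None for p in ps]
  print(k,[x.round(4) if x is not None else None for x in X])
```

```text
C 0.05 [0.5533 0.1548] edges [0.0433 0.0736 0.0433 0.0731] yaw 2.7
C 0.06 [0.5537 0.1528] edges [0.0424 0.072  0.0424 0.0716] yaw 2.7
B 0.05 [ 0.5441 -0.0087] edges [0.0452 0.0787 0.0444 0.0738] yaw -3.6
B 0.06 [ 0.5446 -0.0072] edges [0.0442 0.0771 0.0435 0.0723] yaw -3.6
A 0.05 [0.42   0.0111] edges [0.0428 0.0726 0.0428 0.0729] yaw 7.0
A 0.06 [0.4231 0.0122] edges [0.0419 0.0711 0.0419 0.0714] yaw 7.0
C [array([0.5966, 0.1838]), array([0.6001, 0.1235]), array([0.5103, 0.1196]), None]
B [array([0.5893, 0.0202]), array([ 0.5863, -0.0393]), array([ 0.4974, -0.0329]), array([0.5017, 0.0254])]
A [array([0.4628, 0.0447]), array([ 0.468 , -0.0121]), array([ 0.3793, -0.0228]), None]
```

Run:
```python
from h import *
c=dict(np.load('w1.npz'));im=c.pop('im')
P=dict(TL=(33,143.5),TR=(203,142),R2=(209,260),L2=(55,270))
for k,p in P.items(): print('w',k,onplane(c,p,.02).round(4))
cs=eyes.get_calibration('scene')
im=cv2.imread('pics/scene0.png');cv2.imwrite('pics/sz.png',cv2.resize(im[115:225,340:505],(750,500),interpolation=cv2.INTER_CUBIC))
for p in [(.421,.0115,.041),(.43,.0115,.041),(.421,.0115,.15),(.43,.0115,.15),(.485,.305,.15),(.485,.415,.06),(.5437,-.0072,.041)]:
  b=best(p,np.radians(-90+7));print(p,None if b is None else (b[0],np.round(b[1],2)))
```

```text
w TL [0.5805 0.4754 0.02  ]
w TR [0.5789 0.226  0.02  ]
w R2 [0.4043 0.2314 0.02  ]
w L2 [0.3875 0.479  0.02  ]
(0.421, 0.0115, 0.041) (np.float64(1.6929693744344996), array([ 0.62,  0.93, -1.15,  2.23,  1.21,  0.9 ,  0.35]))
(0.43, 0.0115, 0.041) (np.float64(1.6929693744344996), array([ 0.62,  0.94, -1.15,  2.2 ,  1.2 ,  0.91,  0.37]))
(0.421, 0.0115, 0.15) (np.float64(1.6929693744344996), array([ 0.67,  0.64, -1.15,  2.13,  0.79,  0.88,  0.74]))
(0.43, 0.0115, 0.15) (np.float64(1.6929693744344996), array([ 0.67,  0.66, -1.15,  2.11,  0.79,  0.9 ,  0.74]))
(0.485, 0.305, 0.15) (np.float64(1.6929693744344996), array([ 0.03,  0.86, -1.15,  1.73,  0.86,  1.15,  0.31]))
(0.485, 0.415, 0.06) (np.float64(1.6929693744344996), array([-0.18,  1.09, -1.15,  1.61,  1.06,  1.19,  0.12]))
(0.5437, -0.0072, 0.041) (np.float64(1.6929693744344996), array([ 0.61,  1.04, -1.15,  1.89,  1.13,  1.06,  0.65]))
```

View pics/sz.png

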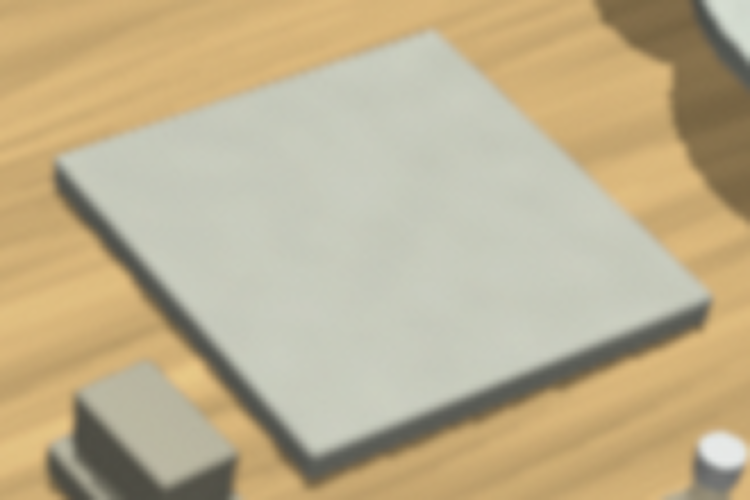

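```bash
cat >> h.py <<'E'
def force(n=6):
    bot.wait(.25); v=[]
    for _ in range(n): v.append(np.array(bot.read_force())); bot.wait(.04)
    return np.mean(v,0)
def pick(x,y,yaw,zc=.041,width=.070,zh=.16,grip=30,lift=.12):
    q=quat(yaw-np.pi/2)
    bot.goto([x,y,zh],q); bot.move_gripper(width,grip)
    f0=force()
    bot.servo_line([x,y,zc+.03],max_speed=.12)
    hit=bot.servo_line([x,y,zc],max_speed=.05,contact_N=6)
    w=bot.move_gripper(0.02,grip); w=bot.read_gripper_width()
    print('hit',hit,'pos',np.round(bot.read_ee_pos(),4),'width',w)
    bot.servo_line([x,y,lift],max_speed=.10)
    f1=force(); print('f0',f0.round(2),'f1',f1.round(2),'dF',(f1-f0).round(2),'width',bot.read_gripper_width(),'t',bot.read_time_s())
    return (f1-f0)[2]
def place(x,y,yaw,zc,width=.070,zh=.16):
    q=quat(yaw-np.pi/2)
    bot.goto([x,y,zh],q)
    bot.servo_line([x,y,zc+.015],max_speed=.12)
    hit=bot.servo_line([x,y,zc-.004],max_speed=.03,contact_N=2)
    print('place hit',hit,np.round(bot.read_ee_pos(),4))
    bot.wait(.2);bot.move_gripper(width); bot.wait(.2)
    bot.servo_line([x,y,zh],max_speed=.12); print('t',bot.read_time_s())
E
python3 - <<'E'
from h import *
w=pick(.5535,.1520,np.radians(2.6))
snap('scene','s1.png');snap('wrist','w2.png')
for p in [(.475,.296,.16),(.475,.412,.16),(.475,.412,.06)]:
  j=ik(p,-np.pi/2);print(None if j is None else np.round(j,2))
print(np.round(bot.read_qpos(),2))
E
```

```text
hit False pos [0.5536 0.1522 0.0412] width 0.04357675708103552
f0 [ 0.17 -0.24  0.08] f1 [-0.05 -0.41 -2.74] dF [-0.22 -0.18 -2.82] width 0.04391872172160652 t 8.9083
[-0.29  0.6  -0.47  1.77  0.35  0.86 -2.5 ]
[-0.49  0.69 -0.45  1.57  0.34  0.96 -2.62]
[-0.52  0.81 -0.4   1.65  0.42  0.77 -2.68]
[-0.01  0.67 -0.47  1.77  0.4   0.8  -2.21]
```

View pics/s1.png

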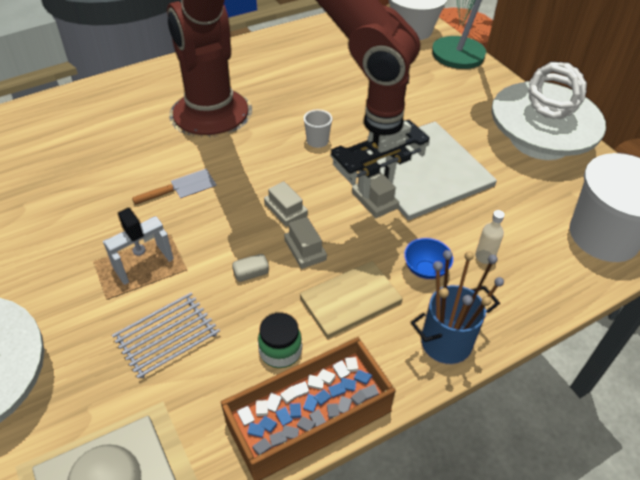

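The scene shows the foot held at (375,190) and the other two feet in place. It pulls 2.8 N, so it is hollow. It goes on the shelf, then I look again.

Run:
```python
from h import *
place(.475,.412,np.radians(-1),.061)
q=quat(-np.pi/2)
bot.goto([.47,.06,.36],q);bot.wait(.3)
im,c=snap('wrist','w3.png');np.savez('w3.npz',im=im,**c);print(bot.read_time_s(),np.round(bot.read_qpos(),2))
cv2.imwrite('pics/w3z.png',cv2.resize(im[115:290,225:400,::-1],(600,600),interpolation=cv2.INTER_CUBIC))
```

```text
place hit True [0.475 0.412 0.061]
t 13.475
15.325 [ 0.23  0.26 -0.52  1.68  0.14  1.24 -1.9 ]
```

View pics/w3.png

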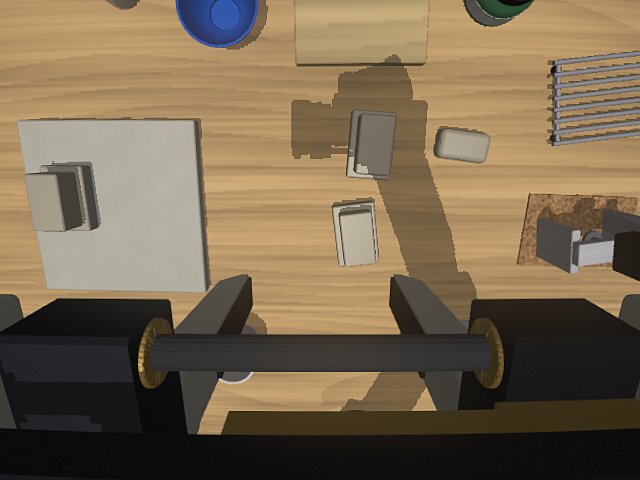

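View pics/w3z.png

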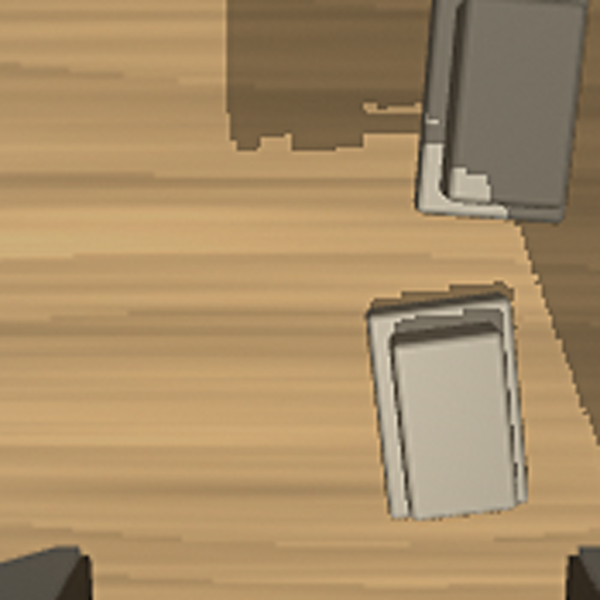

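The foot stands well on the shelf at (58,200). The other two are at (371,144) and (355,233).

Run:
```python
from h import *
c=dict(np.load('w3.npz'))
s=600/175
def zz(p): return ((p[0]+.5)/s-.5+225,(p[1]+.5)/s-.5+115)
T=[(392,345),(500,332),(518,506),(411,520)]
for z in (.05,.06):
    X=np.array([onplane(c,zz(p),z) for p in T])[:,:2]
    print(X.mean(0).round(4),np.linalg.norm(np.roll(X,-1,0)-X,axis=1).round(4))
for p in [(368,312),(511,295),(526,500)]: print('Abase',onplane(c,zz(p),.022)[:2].round(4))
for p in [(417,210),(560,220)]: print('Bbase',onplane(c,zz(p),.022)[:2].round(4))
for p in [(.421,.0115,.16),(.421,.0115,.041),(.43,.0115,.041)]:
    j=ik(p,np.radians(-83)); print(None if j is None else j.round(2))
```

```text
[0.4196 0.0111] [0.0421 0.0716 0.0434 0.0722]
[0.4222 0.0122] [0.0412 0.0701 0.0425 0.0707]
Abase [0.4611 0.0451]
Abase [ 0.4682 -0.0132]
Abase [ 0.3803 -0.023 ]
Bbase [0.5024 0.0258]
Bbase [ 0.4985 -0.0319]
[ 0.26  0.41 -0.46  2.13  0.29  0.66 -1.85]
[ 0.1   0.63 -0.27  2.24  0.51  0.32 -2.05]
[ 0.11  0.64 -0.27  2.22  0.49  0.34 -2.03]
```

Run:
```python
from h import *
w=pick(.424,.0115,np.radians(7))
if -w<3.8:
    print('hollow'); 
    bot.servo_line([.45,.03,.17]);place(.475+.0,.296,np.radians(-1),.061)
elif -w>4.0:
    print('solid'); bot.servo_line([.424,.0115,.0405],max_speed=.06,contact_N=None); bot.move_gripper(.07); bot.wait(.2); bot.servo_line([.424,.0115,.16])
snap('scene','s2.png');print(bot.read_time_s())
```

```text
hit False pos [0.4241 0.0112 0.0412] width 0.04351842498548073
f0 [ 0.23 -0.21 -0.21] f1 [-0.3  -0.36 -5.26] dF [-0.53 -0.15 -5.05] width 0.04413153875544843 t 20.5167
solid
23.8417
```

View pics/s2.png

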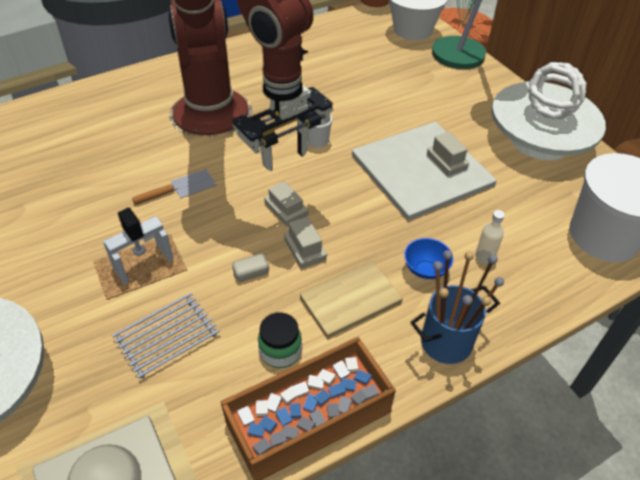

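The second foot pulls 5.05 N, so it is the solid one. I set it back at (286,203). The third foot at (305,242) is unchanged, so I'll take that next.

Run:
```python
from h import *
w=pick(.5445,-.0065,np.radians(-3.7))
if -w<3.8:
    print('hollow'); 
    bot.servo_line([.5445,-.0065,.16]);place(.475,.296,np.radians(-1),.061)
    q=quat(-np.pi/2)
    bot.goto([.46,-.08,.36],q);bot.wait(.3)
    im,c=snap('wrist','w4.png');np.savez('w4.npz',im=im,**c);print(bot.read_time_s(),np.round(bot.read_qpos(),2))
    cv2.imwrite('pics/w4z.png',cv2.resize(im[115:290,225:400,::-1],(600,600),interpolation=cv2.INTER_CUBIC))
```

```text
hit False pos [ 0.5446 -0.0067  0.0412] width 0.04374135182895572
f0 [-0.28  0.23 -0.19] f1 [ 0.11 -0.04 -2.6 ] dF [ 0.39 -0.28 -2.4 ] width 0.04431736550369401 t 28.7417
hollow
place hit True [0.475 0.296 0.061]
t 33.7417
35.6583 [ 0.47  0.24 -0.45  1.7   0.11  1.23 -1.57]
```

View pics/w4.png

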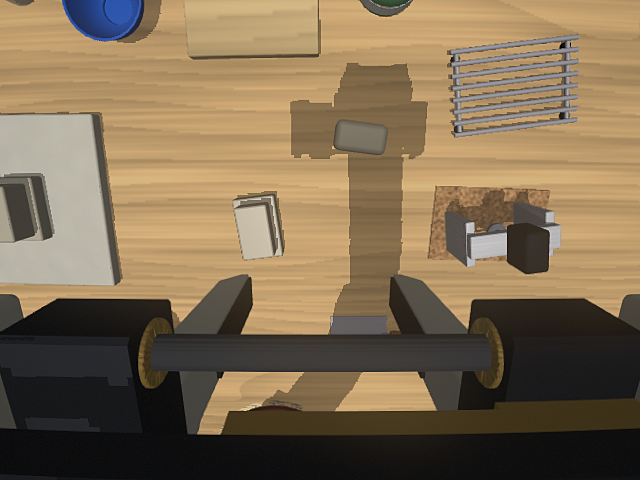

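Both hollow feet are on the shelf. The solid foot is at (258,227). The gauge on its mat (495,235) and the rack (515,85) are seen obliquely, so I'll look from above them.

Run:
```python
from h import *
for p in [(.45,-.31,.36),(.43,-.31,.4),(.47,-.31,.36)]:
  for a in (-90,-120,-60): 
    j=ik(p,np.radians(a)); print(p,a,None if j is None else j.round(2))
bot.goto([.45,-.31,.36],quat(-np.pi/2));bot.wait(.3)
im,c=snap('wrist','w5.png');np.savez('w5.npz',im=im,**c);print(bot.read_time_s(),np.round(bot.read_qpos(),2))
cv2.imwrite('pics/w5z.png',cv2.resize(im[20:300,200:480,::-1],(600,600),interpolation=cv2.INTER_CUBIC))
```

```text
(0.45, -0.31, 0.36) -90 [ 0.78  0.37 -0.32  1.5   0.12  1.29 -1.13]
(0.45, -0.31, 0.36) -120 [ 0.72  0.36 -0.24  1.51  0.09  1.28 -1.62]
(0.45, -0.31, 0.36) -60 [ 0.84  0.38 -0.42  1.5   0.16  1.3  -0.64]
(0.43, -0.31, 0.4) -90 [ 0.81  0.32 -0.33  1.46  0.1   1.38 -1.09]
(0.43, -0.31, 0.4) -120 [ 0.75  0.31 -0.24  1.47  0.07  1.37 -1.59]
(0.43, -0.31, 0.4) -60 [ 0.87  0.33 -0.41  1.46  0.13  1.38 -0.6 ]
(0.47, -0.31, 0.36) -90 [ 0.76  0.4  -0.33  1.46  0.13  1.31 -1.15]
(0.47, -0.31, 0.36) -120 [ 0.7   0.39 -0.24  1.46  0.09  1.3  -1.64]
(0.47, -0.31, 0.36) -60 [ 0.82  0.41 -0.42  1.46  0.17  1.31 -0.66]
36.925 [ 0.78  0.37 -0.33  1.51  0.12  1.29 -1.13]
```

View pics/w5.png

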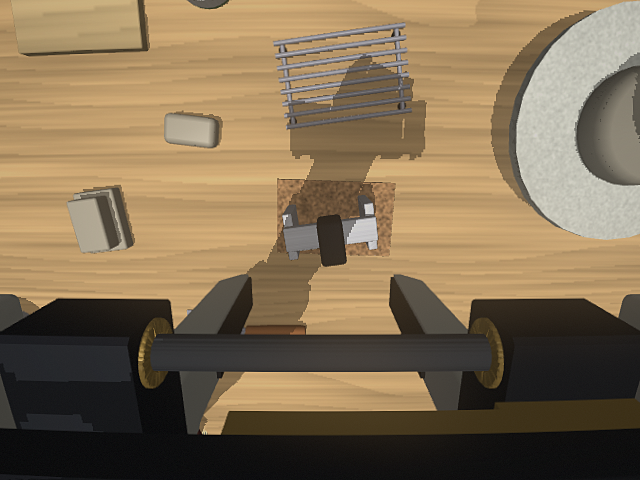

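View pics/w5z.png

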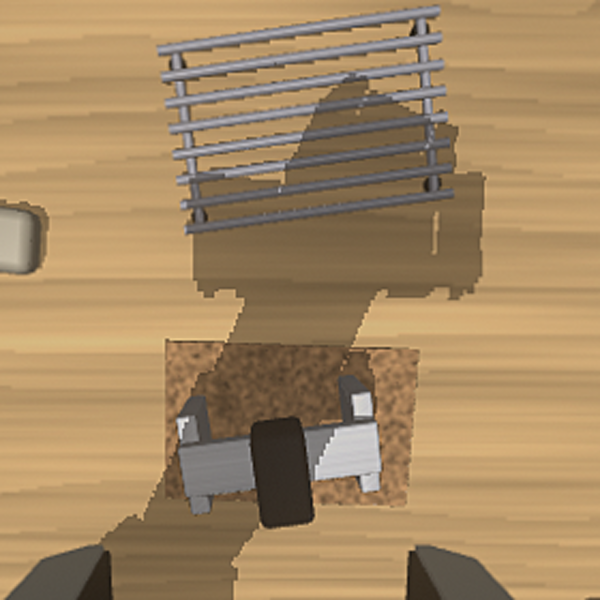

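Run:
```python
from h import *
c=dict(np.load('w5.npz'))
s=600/280
def zz(p): return ((p[0]+.5)/s-.5+200,(p[1]+.5)/s-.5+20)
def rep(n,T,z):
    X=np.array([onplane(c,zz(p),z) for p in T])[:,:2]
    d=(X[0]-X[3])+(X[1]-X[2]);e=(X[0]-X[1])+(X[3]-X[2])
    print(n,X.mean(0).round(4),np.linalg.norm(np.roll(X,-1,0)-X,axis=1).round(4),'yaw x',np.degrees(np.arctan2(d[1],d[0])).round(1),'yaw y',(np.degrees(np.arctan2(e[1],e[0]))-90).round(1));return X
rep('mat',[(166,339),(420,350),(408,506),(164,497)],.004)
rep('handle',[(252,422),(299,418),(314,522),(262,528)],.144)
rep('bar',[(180,447),(377,420),(380,472),(187,497)],.098)
rep('rack',[(158,49),(440,10),(452,193),(187,231)],.017)
c=dict(np.load('w4.npz'));im=c['im']
cv2.imwrite('pics/w4z.png',cv2.resize(im[170:280,210:320,::-1],(600,600),interpolation=cv2.INTER_CUBIC))
```

```text
mat [ 0.4207 -0.3294] [0.1701 0.1094 0.1722 0.11  ] yaw x -1.9 yaw y -2.2
handle [ 0.4232 -0.3197] [0.0234 0.0549 0.0269 0.0557] yaw x 7.1 yaw y 6.1
bar [ 0.4194 -0.3205] [0.1115 0.0302 0.111  0.0295] yaw x 6.0 yaw y 7.9
rack [ 0.6113 -0.3386] [0.1694 0.1047 0.1673 0.1062] yaw x 7.7 yaw y 7.8
```

View pics/w4z.png

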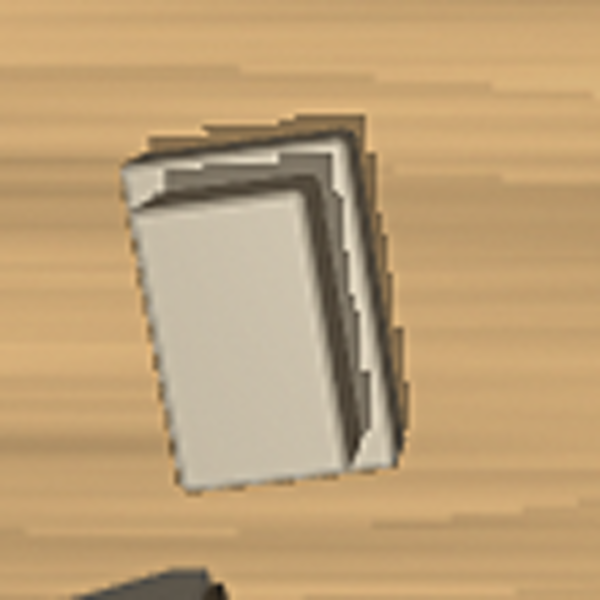

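Run:
```python
from h import *
c=dict(np.load('w4.npz'))
s=600/110
def zz(p): return ((p[0]+.5)/s-.5+210,(p[1]+.5)/s-.5+170)
T=[(132,209),(303,190),(348,468),(184,490)]
for z in (.05,.06):
    X=np.array([onplane(c,zz(p),z) for p in T])[:,:2]
    d=(X[0]-X[3])+(X[1]-X[2]);print(X.mean(0).round(4),np.linalg.norm(np.roll(X,-1,0)-X,axis=1).round(4),np.degrees(np.arctan2(d[1],d[0])).round(1))
X=np.array([onplane(c,zz(p),.022)[:2] for p in [(122,162),(350,133),(399,467)]]);print(X.round(4),'c',(X[0]+X[2])/2,np.degrees(np.arctan2(*(X[1]-X[2])[::-1])))
for p in [(.42,.0115,.2),(.42,.0115,.114),(.421,-.32,.118),(.421,-.329,.21)]:
    j=ik(p,np.radians(-83)); print(p,None if j is None else j.round(2))
bot.goto([.421,.0112,.16],quat(np.radians(-83)));bot.move_gripper(0.0)
bot.servo_line([.421,.0112,.09])
h=bot.servo_line([.421,.0112,.056],max_speed=.02,contact_N=2.5);p=bot.read_ee_pos()
print('touch',h,p,'top z',p[2]-.014)
bot.servo_line([.421,.0112,.2])
im,c=snap('wrist','w6.png');np.savez('w6.npz',im=im,**c)
cv2.imwrite('pics/w6z.png',cv2.resize(im[:,:,::-1],(800,600)))
print(bot.read_time_s())
```

```text
[0.4195 0.0111] [0.0422 0.071  0.0422 0.0723] 6.9
[0.4219 0.0092] [0.0413 0.0695 0.0412 0.0707] 6.9
[[ 0.4603  0.0452]
 [ 0.4677 -0.0137]
 [ 0.3785 -0.0238]] c [0.41941341 0.01071865] 6.483112264313571
(0.42, 0.0115, 0.2) [ 0.32  0.35 -0.52  2.08  0.25  0.77 -1.81]
(0.42, 0.0115, 0.114) [ 0.22  0.49 -0.42  2.18  0.39  0.54 -1.94]
(0.421, -0.32, 0.118) [ 0.79  0.59 -0.27  1.9   0.24  0.68 -1.08]
(0.421, -0.329, 0.21) [ 0.84  0.48 -0.32  1.78  0.18  0.91 -1.01]
touch True [0.42095955 0.01122247 0.06432023] top z 0.05032022526176276
42.4167
```

View pics/w6.png

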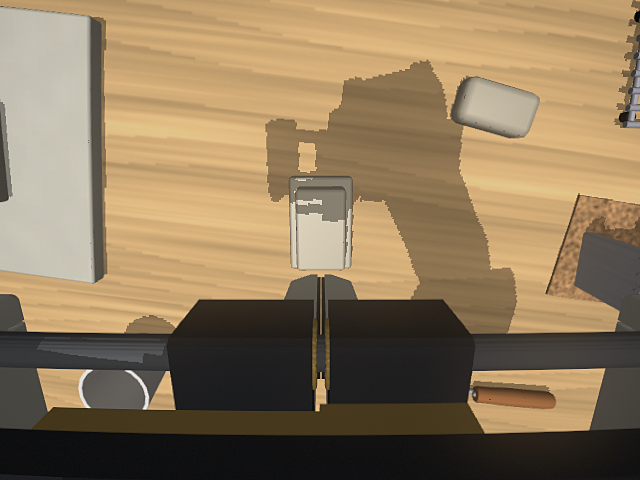

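The fingertip probe gives a top height of 50.3 mm, so the foot is low and goes to the board. The wrist view shows it centred at (320,223), under the tool. Now I'll fetch the gauge.

Run:
```python
from h import *
x,y,a=.421,-.320,np.radians(7-90)
bot.goto([x,y,.22],quat(a));bot.move_gripper(.06,30);f0=force()
bot.servo_line([x,y,.15],max_speed=.12)
print(bot.servo_line([x,y,.119],max_speed=.04,contact_N=4))
bot.move_gripper(.01,30);print('w',bot.read_gripper_width(),bot.read_ee_pos())
bot.servo_line([x,y,.215],max_speed=.1);f1=force();print((f1-f0).round(2),bot.read_gripper_width())
snap('side','d1.png');snap('scene','s3.png');im,c=snap('wrist','w7.png');np.savez('w7.npz',im=im,**c);print(bot.read_time_s())
```

```text
False
w 0.02794402109509919 [ 0.42098323 -0.32031446  0.11899807]
[ 0.19  0.13 -4.21] 0.027757548119265257
49.275
```

View pics/d1.png

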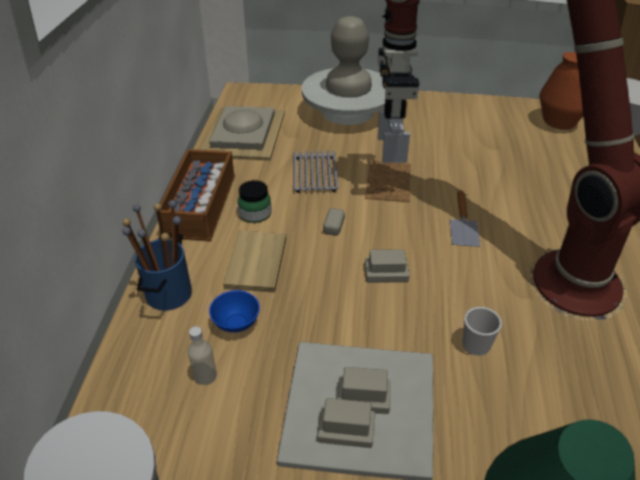

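View pics/s3.png

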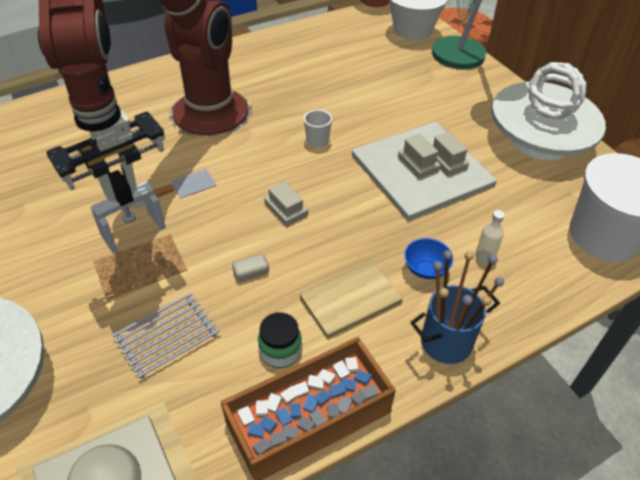

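View pics/w7.png

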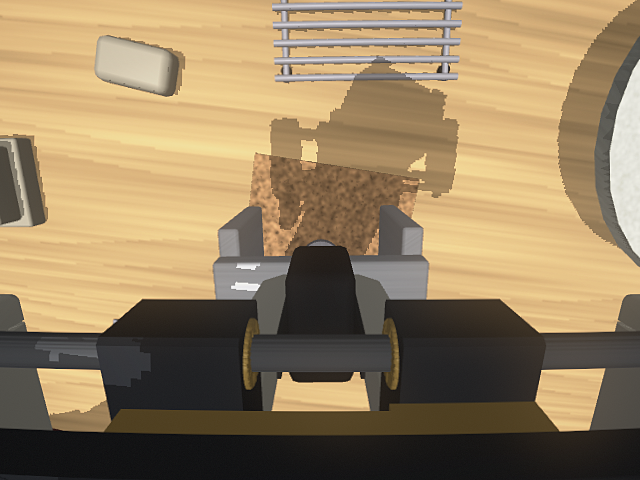

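The gauge is held upright at (128,205) in the scene view, and the mat is clear. The foot still stands at (286,203). I'll check the grip offset along the handle from the far and near edges of its top, rows 246 and 381 in the wrist view.

Run:
```python
from h import *
c=dict(np.load('w7.npz'));im=c['im']
cv2.imwrite('pics/w7z.png',cv2.resize(im[190:400,200:440,::-1],(800,700))[:600])
q=np.radians(7);u=np.array([np.cos(q),np.sin(q)]);v=np.array([-u[1],u[0]]);p0=np.array(bot.read_ee_pos())[:2]
for n,p,z in [('hfar',(290,247),.240),('hfar',(349,247),.240),('hnear',(287,381),.240),('hnear',(353,381),.240),('bfarL',(214,258),.194),('bfarR',(428,257),.194),('bnearL',(217,299),.194),('bnearR',(427,299),.194),('tipL?',(308,241),.157)]:
    X=onplane(c,p,z)[:2]-p0; print(n,(X@u).round(4),(X@v).round(4))
```

```text
hfar 0.0339 0.0124
hfar 0.0339 -0.0097
hnear -0.0245 0.015
hnear -0.0245 -0.0126
bfarL 0.015 0.0559
bfarR 0.0154 -0.0546
bnearL -0.0079 0.0561
bnearR -0.008 -0.0559
tipL? 0.0142 0.0086
```

View pics/w7z.png

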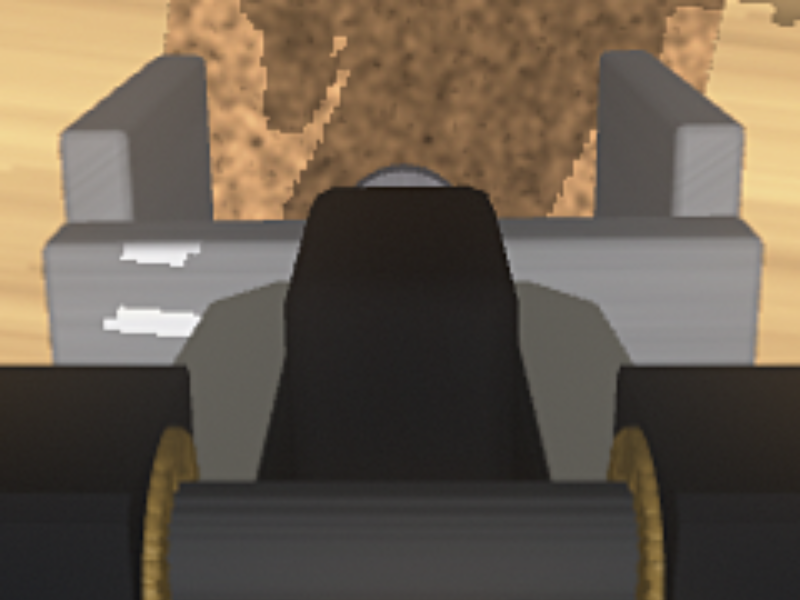

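Run:
```python
from h import *
c=dict(np.load('w7.npz'))
q=np.radians(7);u=np.array([np.cos(q),np.sin(q)]);v=np.array([-u[1],u[0]]);p0=np.array(bot.read_ee_pos())[:2]
for n,p,z in [('htopfar',(287,275),.240),('htopfar',(354,275),.240),('hbotfar',(295,247),.194),('legtop far L',(220,228.7),.180),('legtop far R',(422,227.7),.180),('legbot far L',(252,206.5),.100),('legbotR',(390,205.5),.100),('bartopfarL',(215,262),.194),('bartopfarR',(427,261),.194)]:
    X=onplane(c,p,z)[:2]-p0; print(n,(X@u).round(4),(X@v).round(4))
```

```text
htopfar 0.0228 0.0138
htopfar 0.0228 -0.0119
hbotfar 0.0209 0.0139
legtop far L 0.0273 0.0557
legtop far R 0.0278 -0.0545
legbot far L 0.0265 0.0533
legbotR 0.0272 -0.0524
bartopfarL 0.0129 0.0556
bartopfarR 0.0133 -0.0542
```

Run:
```python
from h import *
x,y=.4222,.0113
bot.servo_line([x,y,.215],max_speed=.2)
im,c=snap('wrist','w8.png')
bot.servo_line([x,y,.18],max_speed=.1);snap('side','d2.png');print(bot.read_ee_pos(),bot.read_time_s())
```

```text
[0.42277794 0.01134006 0.18042184] 51.6833
```

View pics/w8.png

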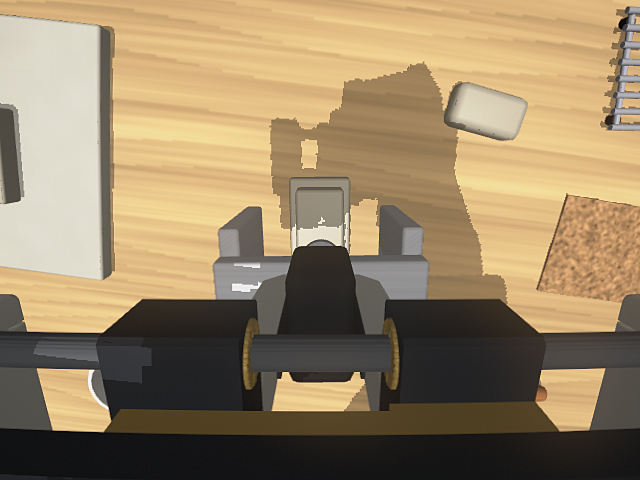

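View pics/d2.png

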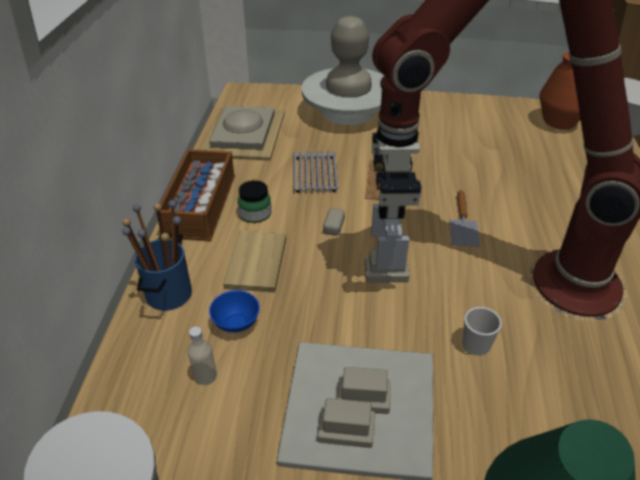

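The legs straddle the foot symmetrically: inner faces at columns 262 and 380, foot from 290 to 350. Lowering now.

```bash
python3 - <<'E'
from h import *
x,y=.4222,.0113
bot.servo_line([x,y,.125],max_speed=.06)
h=bot.servo_line([x,y,.111],max_speed=.02,contact_N=2.5);print(h,np.round(bot.read_ee_pos(),4),bot.read_force())
z=bot.read_ee_pos()[2]
bot.wait(.2);bot.move_gripper(.045);bot.wait(.3)
snap('side','d3.png');snap('scene','s4.png')
bot.wait(1.5);print(z,bot.read_time_s(),bot.read_force())
E
python3 - <<'E'
import cv2
a=cv2.imread('pics/d3.png')[170:300,330:460];b=cv2.imread('pics/s4.png')[150:250,230:330]
cv2.imwrite('pics/ds.png',cv2.hconcat([cv2.resize(a,(400,400)),cv2.resize(b,(400,400))]))
E
```

```text
True [0.4226 0.0113 0.1148] [ 0.94125568 -0.34802049  4.47167383]
0.11484527539569425 55.9167 [ 0.32561913 -0.09128827 -0.18767502]
```

View pics/ds.png

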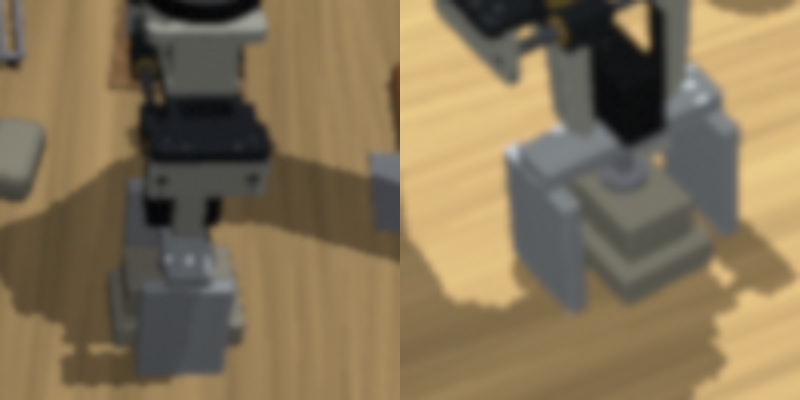

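The gauge stands free and astride the foot, with the pad on its top (around (625,180) in the right crop). The wrist force is about zero. It stood for over a second, so I'll take it back to the mat centre.

Run:
```python
from h import *
x,y,z=np.array(bot.read_ee_pos())
bot.move_gripper(.01,30);print('w',bot.read_gripper_width())
bot.servo_line([.4222,.0113,.215],max_speed=.1)
a=np.radians(-2);u=np.array([np.cos(a),np.sin(a)]);T=np.array([.4207,-.3294])+.0025*u
q=quat(a-np.pi/2)
bot.servo_line([T[0],T[1],.215],rot=q,max_speed=.2)
im,c=snap('wrist','w9.png')
bot.servo_line([T[0],T[1],.135],max_speed=.1)
h=bot.servo_line([T[0],T[1],.1165],max_speed=.02,contact_N=2.5);print(h,np.round(bot.read_ee_pos(),4))
bot.wait(.2);bot.move_gripper(.06);bot.wait(.2);bot.servo_line([T[0],T[1],.22],max_speed=.12)
bot.goto([.45,-.20,.36],quat(-np.pi/2));bot.wait(.2)
im,c=snap('wrist','w10.png');np.savez('w10.npz',im=im,**c);print(bot.read_time_s())
```

```text
w 0.027759029287690255
True [ 0.4232 -0.3294  0.1182]
64.3083
```

View pics/w10.png

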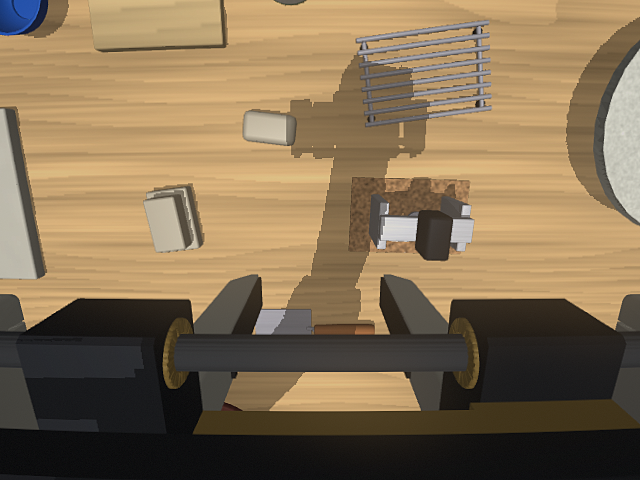

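The gauge is back on the mat at (425,225), and the foot at (173,220) is unmoved. A quick look above the board gives its centre.

Run:
```python
from h import *
bot.goto([.56,.02,.36],quat(-np.pi/2));bot.wait(.2)
im,c=snap('wrist','w11.png');np.savez('w11.npz',im=im,**c);print(bot.read_time_s())
```

```text
65.525
```

View pics/w11.png

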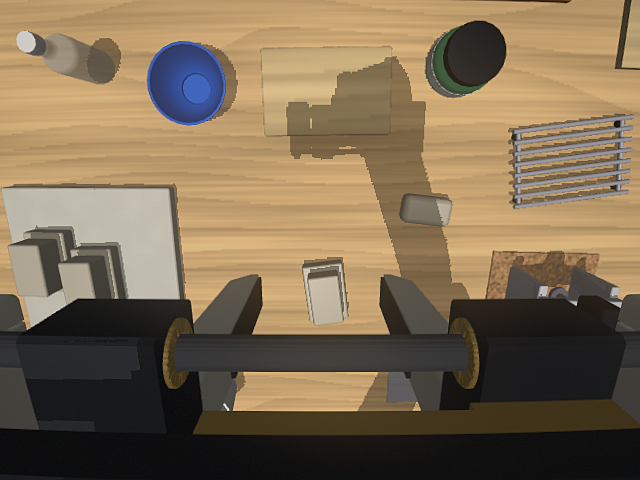

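Run:
```python
from h import *
c=dict(np.load('w11.npz'));im=c['im']
cv2.imwrite('pics/w11z.png',cv2.resize(im[35:145,250:400,::-1],(750,550),interpolation=cv2.INTER_CUBIC))
cv2.imwrite('pics/w11y.png',cv2.resize(im[250:335,290:365,::-1],(529,600),interpolation=cv2.INTER_CUBIC))
```

```text
(no output)
```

View pics/w11z.png

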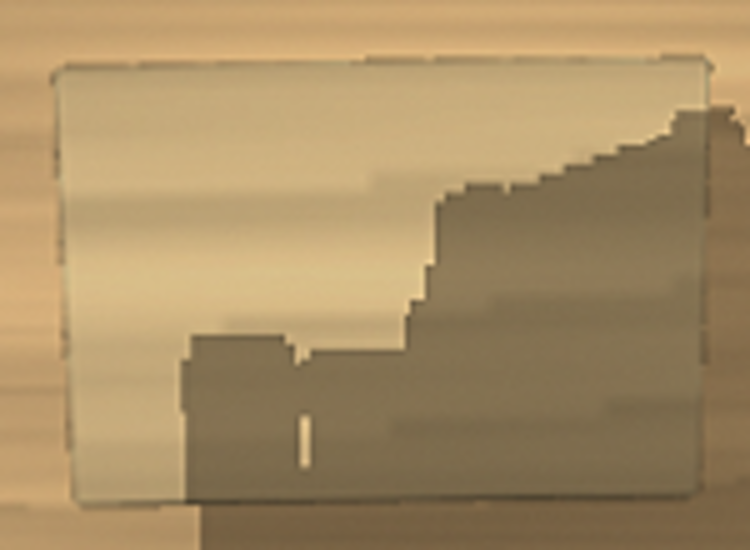

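View pics/w11y.png

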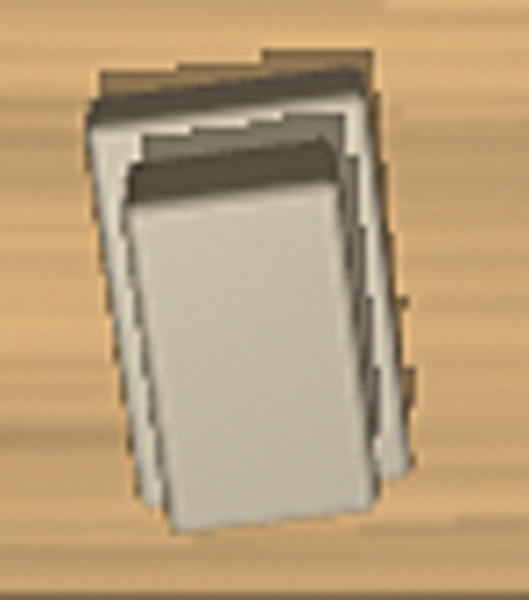

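Run:
```python
from h import *
c=dict(np.load('w11.npz'))
def rep(n,T,z,s,o):
    X=np.array([onplane(c,((p[0]+.5)/s-.5+o[0],(p[1]+.5)/s-.5+o[1]),z) for p in T])[:,:2]
    if len(T)==4:
        d=(X[0]-X[3])+(X[1]-X[2]);e=(X[0]-X[1])+(X[3]-X[2])
        print(n,X.mean(0).round(4),np.linalg.norm(np.roll(X,-1,0)-X,axis=1).round(4),'yaw x',np.degrees(np.arctan2(d[1],d[0])).round(1),'yaw y',(np.degrees(np.arctan2(e[1],e[0]))-90).round(1))
    else: print(n,((X[0]+X[2])/2).round(4),X.round(4).tolist())
rep('board',[(54,70),(708,60),(700,493),(74,502)],.018,5,(250,35))
rep('top',[(130,208),(338,185),(378,500),(172,530)],.05,7.055,(290,250))
rep('base',[(90,125),(362,95),(410,470)],.022,7.055,(290,250))
for p in [(.697,.012,.16),(.697,.012,.058)]:
    j=ik(p,-np.pi/2);print(None if j is None else j.round(2))
```

```text
board [0.7019 0.0096] [0.168  0.1076 0.1692 0.1075] yaw x 0.8 yaw y 0.6
top [0.4197 0.0114] [0.0415 0.0694 0.0428 0.0712] yaw x 6.7 yaw y 7.6
base [0.4203 0.0113] [[0.46, 0.0452], [0.4663, -0.0114], [0.3806, -0.0227]]
[ 0.21  0.8  -0.52  1.34  0.41  1.1  -1.93]
[ 0.19  0.91 -0.47  1.42  0.47  0.92 -1.97]
```

Run:
```python
from h import *
w=pick(.4230,.0115,np.radians(6.9),zc=.0405)
bot.servo_line([.4230,.0115,.16],max_speed=.12)
a=np.radians(.7)
place(.7019+.003,.0096,a,.0585)
bot.goto([.58,.02,.36],quat(-np.pi/2));bot.wait(.3)
im,c=snap('wrist','w12.png');np.savez('w12.npz',im=im,**c);snap('scene','s5.png');print(bot.read_time_s())
cv2.imwrite('pics/w12z.png',cv2.resize(im[35:165,250:400,::-1],(690,598),interpolation=cv2.INTER_CUBIC))
```

```text
hit False pos [0.4231 0.0115 0.0407] width 0.043950040087984886
f0 [ 0.08 -0.02  0.57] f1 [ 0.11  0.19 -5.78] dF [ 0.02  0.21 -6.35] width 0.04396085791590684 t 71.05
place hit True [0.7048 0.0095 0.0586]
t 76.075
77.4083
```

View pics/w12.png

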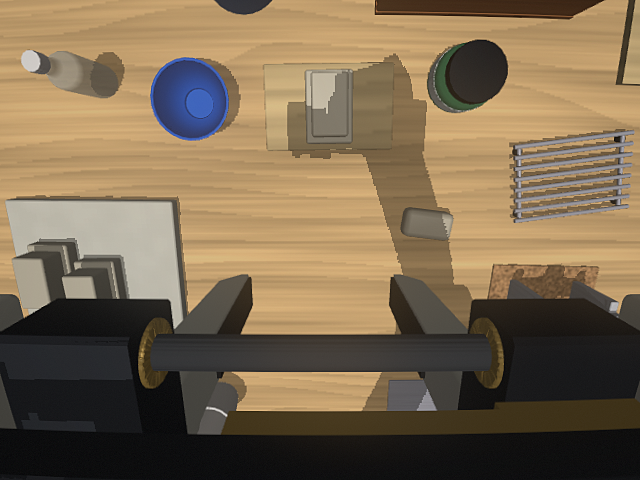

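View pics/w12z.png

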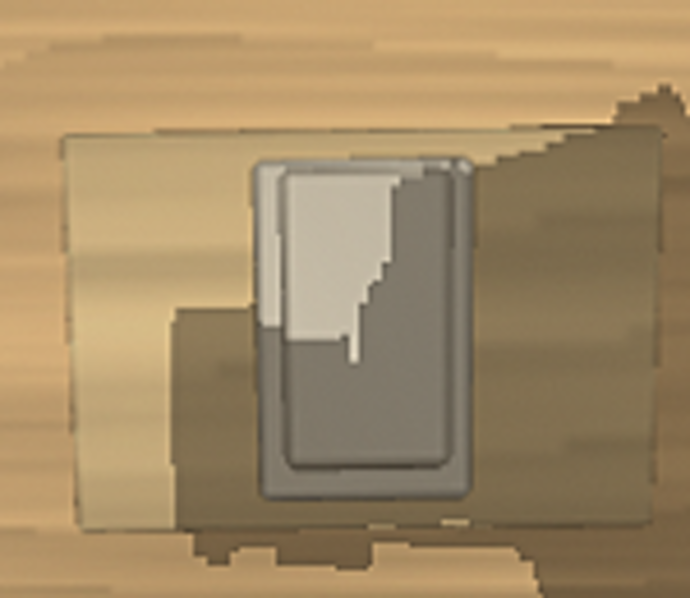

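View pics/s5.png

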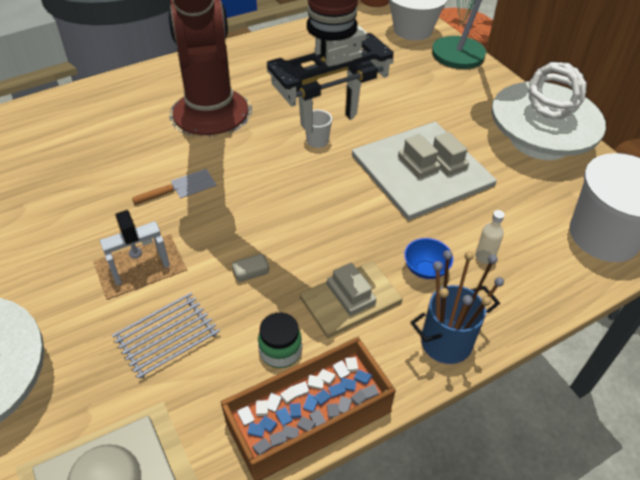

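Run:
```python
from h import *
c=dict(np.load('w12.npz'));s=4.6;o=(250,35)
def rep(n,T,z):
    X=np.array([onplane(c,((p[0]+.5)/s-.5+o[0],(p[1]+.5)/s-.5+o[1]),z) for p in T])[:,:2]
    d=(X[0]-X[3])+(X[1]-X[2]);print(n,X.mean(0).round(4),np.linalg.norm(np.roll(X,-1,0)-X,axis=1).round(4),np.degrees(np.arctan2(d[1],d[0])).round(1))
rep('board',[(63,135),(661,128),(650,522),(79,527)],.018)
rep('foot',[(252,162),(472,160),(472,497),(261,497)],.040)
bot.goto([.43,-.31,.40],quat(-np.pi/2));bot.wait(.3)
im,c=snap('wrist','w13.png');np.savez('w13.npz',im=im,**c)
cv2.imwrite('pics/w13z.png',cv2.resize(im[150:300,240:440,::-1],(800,600),interpolation=cv2.INTER_CUBIC))
```

```text
board [0.7023 0.0097] [0.1678 0.1078 0.1688 0.1073] 0.6
foot [0.6999 0.0099] [0.0591 0.088  0.0593 0.0875] 1.1
```

View pics/w13z.png

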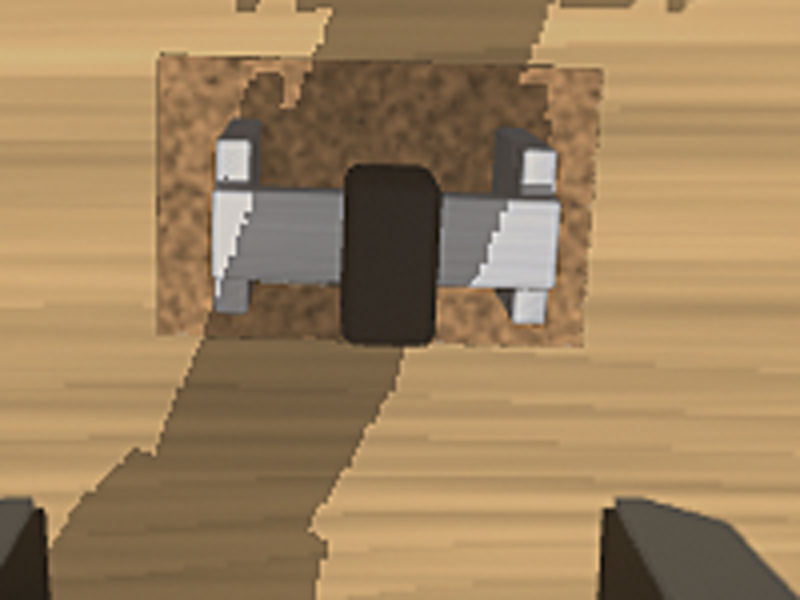

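Run:
```python
from h import *
c=dict(np.load('w13.npz'));s=4;o=(240,150)
def rep(n,T,z):
    X=np.array([onplane(c,((p[0]+.5)/s-.5+o[0],(p[1]+.5)/s-.5+o[1]),z) for p in T])[:,:2]
    d=(X[0]-X[3])+(X[1]-X[2]);print(n,X.mean(0).round(4),np.linalg.norm(np.roll(X,-1,0)-X,axis=1).round(4),np.degrees(np.arctan2(d[1],d[0])).round(1))
rep('mat',[(157,54),(603,69),(583,347),(157,333)],.004)
rep('bar',[(213,191),(560,200),(556,290),(212,281)],.098)
rep('legs',[(217,138),(556,150),(546,323),(217,313)],.084)
snap('side','d9.png');print(bot.read_time_s())
```

```text
mat [ 0.4205 -0.3289] [0.1706 0.1098 0.1711 0.1095] -1.5
bar [ 0.4221 -0.3288] [0.1124 0.0298 0.1133 0.0297] -0.9
legs [ 0.4226 -0.329 ] [0.1123 0.0588 0.1123 0.0592] -1.0
79.175
```

View pics/d9.png

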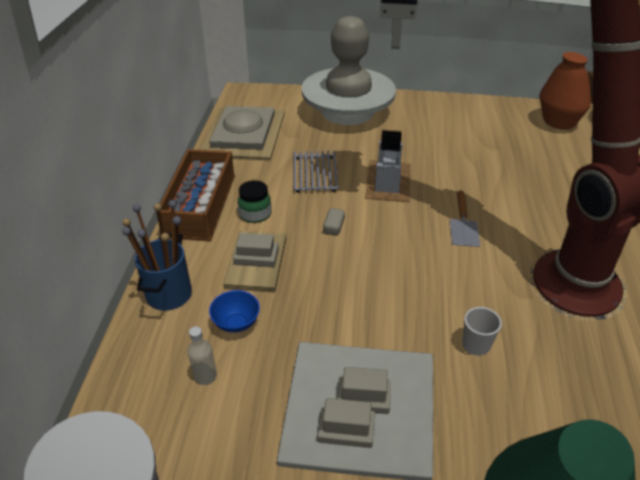

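The side view shows everything upright: two feet on the shelf, the solid foot on the board (256,250) and the gauge on its mat (390,165). The bowl, bottle, jar and scrap look unmoved. Handing in.

```bash
python3 -c "
from h import *
print(bot.hand_in(),bot.read_time_s())"
```

```text
the job is handed in; nothing more can be done
the job is handed in; nothing more can be done
```

The job is handed in, done in the order asked at about 80 s of the 210 s allowed. The call gave no verdict.

- **Weighing:** Three feet were on the table. Two pulled 2.8 N and 2.4 N, so they are hollow. The third pulled 5.05 N, so it is the solid one. It read 6.35 N when I lifted it again later; the two readings differ, but both are clearly in the solid range.
- **Hollow feet:** Both were placed on the kiln shelf and stand upright in the last side picture.
- **Measuring:** I stood the gauge free over the solid foot for more than a second, with the pad on its top. Its joint has no reading, so I took the height from a fingertip touch on the foot's top just before, which gave 50.3 mm. The camera views agreed with 50 mm, so the foot went to the plywood board.
- **Final positions:** The last wrist pictures put the solid foot about 2.4 mm from the middle of the board. The gauge is about 2 mm from the middle of its mat and within 1° of its edges.
- **Other things:** The bowl, bottle, jar and scrap looked unmoved in the last pictures. Nothing fell over, I saw no foot knocked aside, and no check failed.

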